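# Lift the holding pawl and turn the vial carousel back to its home stop

### The job

The vial carousel has been advanced and its holding pawl keeps it from turning back. Lift the pawl lever out of the teeth by its knob and throw it right over, past upright, so that it stays back; then take the carousel by its upright post and turn it backwards, counter-clockwise seen from above, until its arm rests at the home stop pin. Leave the pawl thrown back and do not push the brown bottle about or knock it over.

Things in the scene. Friction and masses are not known exactly. Their poses are not given: they have to be found in the camera images.
- stand: Fixed grey base plate of the vial carousel, 156 x 152 mm, top 10 mm above the worktop. Origin: on the carousel's upright turning axis, at worktop height; z up, x roughly away from the robot, y roughly to its left (within 0.25 rad). A 10 mm steel home stop pin stands on it at (-38, 56) mm, 35 mm high. The pawl's level hinge pin runs along x through (-66, -50, 30) mm.
- carousel (a joint): Turn of the carousel, rad: aluminium disc 120 mm across, top 28 mm high, 18 saw teeth on the rim, five vials in it (within 38 mm of the axis, tops at 67 mm). 0 = home, arm at the stop pin, hard end of travel; grows clockwise from above, back is counter-clockwise; starts at 0.6 to 1.0. Needs about 1 N at the post, stays where left. With the pawl in, it turns back less than a tooth (0.35 rad).
- pawl (a joint): Swing of the pawl, rad: steel lever beside the disc's near rim, lying from its hinge along the stand's y, with a nose over the teeth and a white knob at the free end. 0 = nose fully between teeth; on a tooth it reads up to 0.16. Grows as the knob goes up and over to -y; 1.65 = on its back stop. Swings freely (60 g): let go below about 1.35 it falls back in, beyond it falls to its stop and stays.
- pawl_knob (a point): Centre of the pawl's white knob, a cylinder 18 mm across and 16 mm long along the stand's x (the hinge direction): pinch its flat ends from above; it may turn in the fingers. 105 mm from the hinge; at (-66, 50, 62) mm in stand axes with the pawl at 0, about (-66, -90, 127) mm at 1.65. The lever under it is 8 mm thick, so pinching fingers clear it all the way over.
- post_grip (a point): Grip point on the axis of the carousel's upright round aluminium turning post: 93 mm above the worktop, post 14 mm in diameter, ending at 100 mm, rising at 34 mm from an arm on the disc, 76 mm from the turning axis. With the carousel at 0 it stands 115 degrees counter-clockwise from the stand's x, at (-32, 69) mm. It may turn in the fingers.
- bottle: Brown reagent bottle with a black cap, 47 mm across and 98 mm tall, loose, standing upright to the right of the carousel; to be left alone. Origin: centre of its underside, z up. (Behind it, from 0.57 m ahead of the robot and up to 0.12 m to its left, stands the monitor, 0.43 m tall: swing across in front of it with the arm drawn in.)

How it is judged (in metres and radians):
On the way, in this order (a step that is already met when the one before it is completed fails the run):
1. the pawl is thrown back past upright while the carousel is still advanced (value of joint pawl above 1.5 rad and value of joint carousel above 0.25 rad), for 0.2 s.
2. the carousel is turned back to its home stop (value of joint carousel below 0.17 rad), for 0.2 s.
At the end, for the whole second after the job is handed in: The pawl is thrown back (its joint above 1.5 rad), the carousel is at its home stop within 0.17 rad (10 degrees) and at rest (slower than 0.05 rad/s), and the brown bottle has never been moved more than 30 mm or tipped (value of joint pawl above 1.5 rad and value of joint carousel below 0.17 rad and velocity of joint carousel between -0.05 and 0.05 rad/s); the robot touches nothing.
It fails at once if the brown bottle is pushed more than 30 mm or knocked over (distance of bottle from where it was at the start of the episode above 0.03 m or angle between bottle's own z axis and vertical above 0.5 rad).
It also fails if it takes over 48 s, if anything falls off the work surface, if the arm or the gripper's body presses on something with over 40 N, if the wrist force passes 120 N, or if a joint passes its speed limit or range.

### The arm

A 7-joint arm with a two-finger parallel gripper is mounted at the origin on a cart in front of the work surface, level with it; the furniture and walls round the work are solid. World frame = base frame: x ahead of the robot, y to its left, z up, the work surface at z = 0. Lengths are in mm, angles in rad, forces in N, time in s.
With the tool pointing down it reaches from about 400 to 875 mm from the base axis. Payload 4.4 kg.
Tool frame: the origin (TCP) lies on the centre line of the jaws, within the pads' length; the fingertips stand 11 mm ahead of it and the grasp point (between the pads) lies 8 mm behind it (ctrl.tips_ahead is the distance from the TCP to the fingertips, in mm); z points along the fingers, y is the line along which they close (so a half turn about z gives the same grasp; the last joint's range is limited). The gripper opens to 85 mm and grips with 20 to 120 N. Pads are 22 mm wide; open, the fingers measure 114 mm over their backs; the gripper's body (76 mm by 85 mm) begins 54 mm behind the grasp point. The pads swing forward as they close: fully open they stand 13 mm farther back than shut.
Start: joints at [1.273, 0.628, 0.038, 1.517, -0.027, 0.996, -0.02], TCP at [149.351, -632.623, 242.313] pointing down, gripper open.
Joint ranges: [-3.06, 3.06], [-0.37, 2.12], [-1.25, 1.32], [0.18, 2.47], [-1.1, 4.24], [0.23, 1.98], [-2.94, 2.94]. Speed limits (rad/s): [2.57, 2.57, 3.14, 3.14, 3.14, 3.14, 3.14].

### API

Orientations are given as [roll, pitch, yaw] about the fixed x, y, z axes, in that order (R = Rz(yaw) Ry(pitch) Rx(roll)).
In Python, from cell import ctrl, eyes, job gives the robot as it stands. The module is installed in compiled form; this text tells all that it offers.
- The arm moves only by the tool carry_out, never from a script. Its argument "moves" is a list of rows, each an object of numbers: "tx", "ty", "tz": the shift along the tool's x, y, z as a fraction of full scale; "twist": the turn about the tool's z as a fraction of full scale; "fingers": the opening, from 0 (shut) to 1 (fully open). In form: [{"tx": .., "ty": .., "tz": .., "twist": .., "fingers": ..}, ...]. A call has 1 to 12 rows; each row shifts and turns the commanded pose from where the row before left it, along the tool's axes as they then stand; what a row does not reach is not made up. Full scale, the value 1, is 0.3 m for a shift and pi rad for a turn. A row lasts 1/8 s, in which the tool goes at most 62.5 mm and 10.7 degrees, less where a joint would pass 70% of its speed; a pose out of reach is approached as far as the arm can. A call with a number of a shift or a turn outside -1 to 1 is refused whole. A call with a gripper value outside its range is refused whole. The fingers move at their own pace and stop on an object; the grip force is fixed at half the most. Time passes only in rows, so rows that do not move let the fingers close. It gives the time, the measured TCP pose, the force, the opening and the grip force at its end, in the units of the state.
- ctrl.read_state(): the state, without advancing time (a new reading comes with each control period).
- eyes.get_image(name): name is "scene" or "side" or "wrist"; returns a dict with "color" (420x560x3 uint8, blue, green, red), "fovy" (degrees; the focal length in pixels is half the picture's height over the tangent of half this angle, whatever the lens; pixels are square), "cx", "cy" (the principal point, pixels), "world_from_camera" (4x4, takes a point from camera to world coordinates). Camera axes: x right, y up, looking along -z (the intrinsics and any distortion apply to the point x, -y, -z); pixel columns grow to the right and rows downward; lengths in mm; the calibration is good to about 2 mm. A picture is of the moment at which its call begins. There is no depth.
- job.finish_job(): hands the job in; it is judged then, once.
The state is a dict: "clock": time; "qpos": joint angles; "qd": joint speeds; "tau": joint torques, N m; "eef_pos": TCP position; "tool_rot": TCP orientation; "force": force on the tool from outside, world axes, zero at the start; "torque": the same for the moment, N m; "width": finger opening in mm; "gripper_force": force on a finger pad.
Only numpy, scipy, OpenCV 4.12 (cv2) and the standard library are available. Lean on these libraries where they do the work, as an engineer would, in place of code of your own. Each camera call takes 0.05 s, during which the arm holds its last target. There are 200 camera calls.

## Working session

There is one attempt and no reset: what is moved stays moved. The work goes in short steps, Python scripts to look and compute and a tool call to move; the robot and the scene stay as the last step left them, time stands still between calls to the robot, and variables do not carry over. Pictures are saved under pics/ and viewed, at most 12 in all, crops included, and the job is handed in when it is done.

Besides the shell and the picture viewer there is one more tool, called after ">>>" as name(argument=value, ...) on one line, values as JSON. carry_out: Moves the arm, as the interface text tells. Its arguments: {"type":"object","properties":{"moves":{"type":"array","items":{"type":"object","properties":{"tx":{"type":"number","minimum":-1,"maximum":1},"ty":{"type":"number","minimum":-1,"maximum":1},"tz":{"type":"number","minimum":-1,"maximum":1},"twist":{"type":"number","minimum":-1,"maximum":1},"fingers":{"type":"number"}}}}},"required":["moves"]}

```bash
mkdir -p pics; cat > h.py <<'E'
import numpy as np, cv2
from cell import ctrl, eyes, job
def shot(n,f):
    d=eyes.get_image(n); cv2.imwrite('pics/'+f+'.png',d['color']); np.save('pics/'+f+'.npy',d,allow_pickle=True); return d
def load(f): return np.load('pics/'+f+'.npy',allow_pickle=True).item()
def ray(d,u,v):
    f=210/np.tan(np.radians(d['fovy'])/2); T=np.array(d['world_from_camera'])
    r=T[:3,:3]@np.array([(u-d['cx'])/f,-(v-d['cy'])/f,-1]); return T[:3,3],r/np.linalg.norm(r)
def plane(d,u,v,z):
    o,r=ray(d,u,v); return o+r*(z-o[2])/r[2]
def tri(*a):
    A=np.zeros((3,3));b=np.zeros(3)
    for d,u,v in a:
        o,r=ray(d,u,v);P=np.eye(3)-np.outer(r,r);A+=P;b+=P@o
    return np.linalg.solve(A,b)
def proj(d,p):
    f=210/np.tan(np.radians(d['fovy'])/2); T=np.array(d['world_from_camera'])
    c=T[:3,:3].T@(np.array(p)-T[:3,3]); return d['cx']-f*c[0]/c[2], d['cy']+f*c[1]/c[2]
E
python3 - <<'E'
from h import *
a=shot('scene','s0');b=shot('side','d0');w=shot('wrist','w0')
for d in(a,b,w):print({k:np.round(v,3) for k,v in d.items() if k!='color'},d.keys())
cv2.imwrite('pics/both.png',cv2.resize(np.vstack([a['color'],b['color']]),(800//1*1,1200))[:600])
print(ctrl.read_state())
E
```

```text
{'fovy': np.float64(52.238), 'cx': np.float64(279.468), 'cy': np.float64(212.861), 'world_from_camera': array([[ 8.93000e-01,  3.52000e-01, -2.80000e-01,  2.28503e+02],
       [-4.50000e-01,  6.84000e-01, -5.75000e-01, -3.84836e+02],
       [-1.10000e-02,  6.39000e-01,  7.69000e-01,  7.45702e+02],
       [ 0.00000e+00,  0.00000e+00,  0.00000e+00,  1.00000e+00]])} dict_keys(['color', 'fovy', 'cx', 'cy', 'world_from_camera'])
{'fovy': np.float64(57.652), 'cx': np.float64(280.056), 'cy': np.float64(214.498), 'world_from_camera': array([[ 9.86000e-01,  1.24000e-01, -1.12000e-01,  3.71067e+02],
       [-1.67000e-01,  6.92000e-01, -7.02000e-01, -4.88588e+02],
       [-9.00000e-03,  7.11000e-01,  7.03000e-01,  6.82910e+02],
       [ 0.00000e+00,  0.00000e+00,  0.00000e+00,  1.00000e+00]])} dict_keys(['color', 'fovy', 'cx', 'cy', 'world_from_camera'])
{'fovy': np.float64(68.643), 'cx': np.float64(278.891), 'cy': np.float64(204.224), 'world_from_camera': array([[ 2.30000e-01,  9.38000e-01,  2.60000e-01,  2.14641e+02],
       [-9.73000e-01,  2.22000e-01,  5.90000e-02, -6.17266e+02],
       [-2
[... 196 characters left out ...]
15, 'qpos': array([ 1.27320551,  0.62914561,  0.03846416,  1.51809822, -0.02699832,
        0.99631156, -0.02000431]), 'qd': array([-6.75145591e-04, -3.39292186e-03,  1.39014980e-03, -2.47922002e-03,
        6.71101157e-04, -5.86757442e-04,  7.30101801e-06]), 'tau': array([ 4.21544764e-04, -5.63801229e+01,  1.22876354e+00, -1.93648875e+01,
        1.15181660e-02,  7.41815806e-03,  1.01737251e-05]), 'eef_pos': array([ 149.2403559 , -632.18080119,  241.60570348]), 'tool_rot': array([-3.14014832e+00,  1.73214554e-05,  2.31775586e-01]), 'force': array([0.19403219, 0.62148076, 0.08630703]), 'torque': array([ 0.00598004,  0.03476375, -0.01072623]), 'gripper_force': 0.0, 'width': 85.75736129964288}
```

View pics/s0.png

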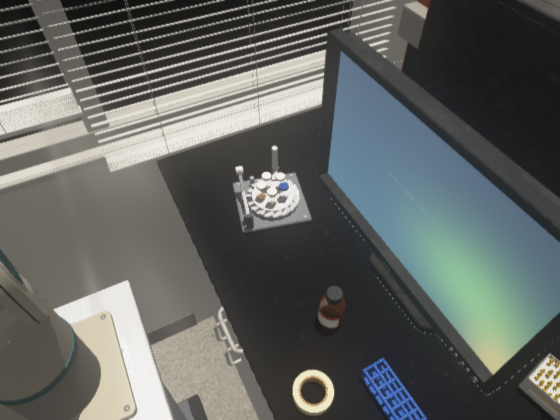

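View pics/d0.png

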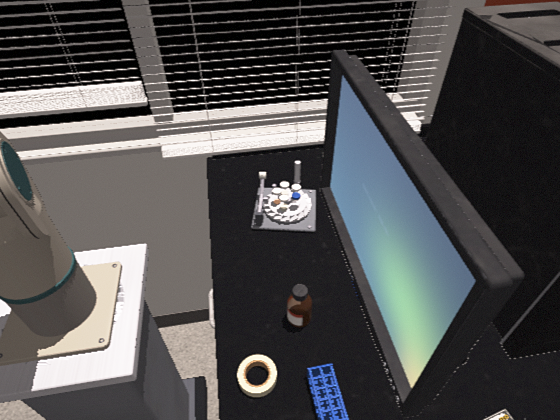

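The scene view shows the knob at about (239,170), the post top at (275,149), the plate with corners near (243,229) and (310,220), and the bottle at (333,305). In the side view the knob is at (262,175), the post top at (297,163) and the bottle at (299,300).

```bash
python3 - <<'E'
from h import *
a=load('s0');b=load('d0')
print('knob',tri((a,239,170),(b,262,175)),'post',tri((a,275,149),(b,297,163)),'cap',tri((a,335,293),(b,299.5,290)))
print('corners s',[np.round(plane(a,*p,10)) for p in((243,229),(310,220),(234,182))])
print('corners d',[np.round(plane(b,*p,10)) for p in((252,230),(316,231))])
c=np.hstack([cv2.resize(d['color'][y:y+100,x:x+100],(400,400),interpolation=2) for d,x,y in((a,222,138),(b,242,145))])
cv2.imwrite('pics/c0.png',c)
E
```

```text
knob [446.83993555 264.70910101  77.67860055] post [536.0424936  264.01049955 103.50049095] cap [ 466.49469527 -104.58483675  101.88659538]
corners s [array([406., 161.,  10.]), array([547., 116.,  10.]), array([443., 300.,  10.])]
corners d [array([403., 143.,  10.]), array([554., 113.,  10.])]
```

View pics/c0.png

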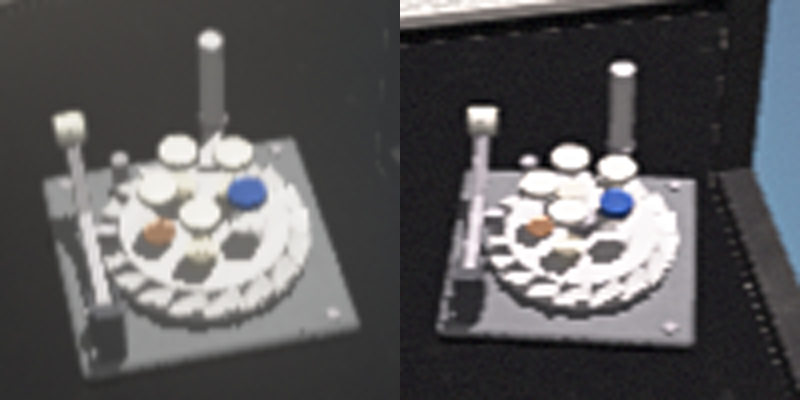

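>>> carry_out(moves=[{"tx": 0.096, "ty": -0.115}, {"tx": 0.096, "ty": -0.115}, {"tx": 0.096, "ty": -0.115}, {"tx": 0.096, "ty": -0.115}, {"tx": 0.096, "ty": -0.115}, {"tx": 0.096, "ty": -0.115}, {"tx": 0.096, "ty": -0.115}, {"tx": 0.096, "ty": -0.115}, {"tx": 0.096, "ty": -0.115}, {"tx": 0.106, "ty": -0.112}, {"tx": 0.106, "ty": -0.112}, {"tx": 0.106, "ty": -0.112}])

```text
validation failed for argument at $.mo...
```

```bash
python3 - <<'E'
from h import *
s=ctrl.read_state();print(s['qpos'],s['eef_pos'],s['tool_rot'])
a=load('s0');b=load('d0')
S=[(244,232.2),(311.5,219.2),(295,173),(232.8,183.5)];D=[(251.5,228.5),(315,231),(315.8,190),(258,188)]
for L,d in((S,a),(D,b)):
  P=np.array([plane(d,*p,10)[:2] for p in L]);print(P.round(),P.mean(0).round(1),[np.arctan2(*(q)[::-1]).round(3) for q in(P[1]-P[0],P[2]-P[3])],[np.arctan2(-q[0],q[1]).round(3) for q in(P[3]-P[0],P[2]-P[1])])
print([tri((a,*p),(b,*q)).round(1) for p,q in zip(S,D)])
E
```

```text
[ 1.27320551  0.62914561  0.03846416  1.51809822 -0.02699832  0.99631156
 -0.02000431] [ 149.2403559  -632.18080119  241.60570348] [-3.14014832e+00  1.73214554e-05  2.31775586e-01]
[[404. 152.]
 [551. 117.]
 [586. 260.]
 [439. 297.]] [495.2 206.3] [np.float64(-0.235), np.float64(-0.244)] [np.float64(-0.234), np.float64(-0.241)]
[[402. 148.]
 [551. 113.]
 [588. 258.]
 [436. 294.]] [494.4 203.3] [np.float64(-0.23), np.float64(-0.231)] [np.float64(-0.231), np.float64(-0.247)]
[array([403.2, 150.9,   8.8]), array([554.3, 121.8,   1.2]), array([590.2, 266.8,   2.4]), array([437.1, 293.3,  12.1])]
```

>>> carry_out(moves=[{"tx": 0.096, "ty": -0.115, "tz": 0, "twist": 0, "fingers": 1}, {"tx": 0.096, "ty": -0.115, "tz": 0, "twist": 0, "fingers": 1}, {"tx": 0.096, "ty": -0.115, "tz": 0, "twist": 0, "fingers": 1}, {"tx": 0.096, "ty": -0.115, "tz": 0, "twist": 0, "fingers": 1}, {"tx": 0.096, "ty": -0.115, "tz": 0, "twist": 0, "fingers": 1}, {"tx": 0.096, "ty": -0.115, "tz": 0, "twist": 0, "fingers": 1}, {"tx": 0.096, "ty": -0.115, "tz": 0, "twist": 0, "fingers": 1}, {"tx": 0.096, "ty": -0.115, "tz": 0, "twist": 0, "fingers": 1}, {"tx": 0.096, "ty": -0.115, "tz": 0, "twist": 0, "fingers": 1}, {"tx": 0.106, "ty": -0.112, "tz": 0, "twist": 0, "fingers": 1}, {"tx": 0.106, "ty": -0.112, "tz": 0, "twist": 0, "fingers": 1}, {"tx": 0.106, "ty": -0.112, "tz": 0, "twist": 0, "fingers": 1}])

```text
clock: 1.65
eef_pos: [400.6, -149.5, 242.4]
tool_rot: [3.141, -0.0, 0.232]
force: [0.4, -0.8, 0.0]
width: 85.8
gripper_force: 0.0
```

```bash
python3 - <<'E'
from h import *
s=ctrl.read_state();print(s['clock'],s['qpos'],s['eef_pos'],s['tool_rot'])
E
```

```text
1.65 [ 0.32390492  0.31584958 -0.04184851  2.10152202  0.01972619  0.72418656
 -1.06978091] [ 400.61381423 -149.54692725  242.40127246] [ 3.14133709e+00 -3.02900639e-04  2.31662596e-01]
```

>>> carry_out(moves=[{"tx": 0.045, "ty": -0.118, "tz": 0, "twist": 0, "fingers": 1}, {"tx": 0.045, "ty": -0.118, "tz": 0, "twist": 0, "fingers": 1}, {"tx": 0.045, "ty": -0.118, "tz": 0, "twist": 0, "fingers": 1}, {"tx": 0.045, "ty": -0.118, "tz": 0, "twist": 0, "fingers": 1}, {"tx": 0.0125, "ty": -0.125, "tz": 0, "twist": 0, "fingers": 1}, {"tx": 0.0125, "ty": -0.125, "tz": 0, "twist": 0, "fingers": 1}, {"tx": 0.0125, "ty": -0.125, "tz": 0, "twist": 0, "fingers": 1}, {"tx": 0.0125, "ty": -0.125, "tz": 0, "twist": 0, "fingers": 1}])

```text
clock: 2.65
eef_pos: [399.9, 149.9, 242.3]
tool_rot: [3.142, -0.0, 0.232]
force: [0.6, 0.2, -0.2]
width: 85.3
gripper_force: 0.0
```

>>> carry_out(moves=[{"tx": 0, "ty": 0, "tz": 0, "twist": -0.05, "fingers": 1}, {"tx": 0, "ty": 0, "tz": 0, "twist": -0.05, "fingers": 1}, {"tx": 0, "ty": 0, "tz": 0, "twist": -0.05, "fingers": 1}, {"tx": 0, "ty": 0, "tz": 0, "twist": -0.05, "fingers": 1}, {"tx": 0, "ty": 0, "tz": 0, "twist": -0.05, "fingers": 1}, {"tx": 0, "ty": 0, "tz": 0, "twist": -0.05, "fingers": 0.6}, {"tx": 0, "ty": 0, "tz": 0, "twist": -0.05, "fingers": 0.6}, {"tx": 0, "ty": 0, "tz": 0, "twist": 0, "fingers": 0.6}])

```text
clock: 3.65
eef_pos: [400.1, 148.6, 242.2]
tool_rot: [-3.141, -0.0, 1.329]
force: [-0.1, -0.4, -0.4]
width: 51.3
gripper_force: 0.0
```

```bash
python3 - <<'E'
from h import *
s=ctrl.read_state();print(s['clock'],s['qpos'],s['eef_pos'],s['tool_rot'])
w=shot('wrist','w1')
for n,p in dict(knob=(447,265,78),post=(536,264,100)).items(): print(n,proj(w,p))
E
```

```text
3.65 [-0.10703183  0.33587802 -0.40952313  2.09583334  0.19431877  0.74552518
 -0.88090584] [400.09642171 148.64194452 242.22230334] [-3.14126129e+00 -3.58138669e-05  1.32948707e+00]
knob (np.float64(299.624086806896), np.float64(51.20484441740467))
post (np.float64(411.8294629346299), np.float64(17.08873939865046))
```

View pics/w1.png

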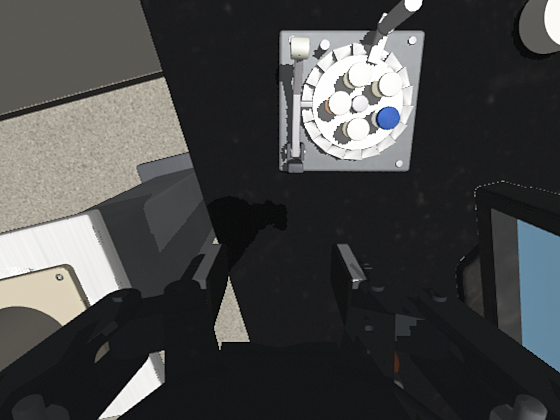

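The wrist view shows the stand from above, with the knob at (300,47), the post top at (413,3), and the plate axes aligned with the image, so the yaw is right. I'll move nearer for a second view.

>>> carry_out(moves=[{"tx": 0.13, "ty": 0.037, "tz": 0.06, "twist": 0, "fingers": 0.6}, {"tx": 0.13, "ty": 0.037, "tz": 0.06, "twist": 0, "fingers": 0.6}, {"tx": 0, "ty": 0, "tz": 0, "twist": 0, "fingers": 0.6}, {"tx": 0, "ty": 0, "tz": 0, "twist": 0, "fingers": 0.6}])

```text
clock: 4.2
eef_pos: [439.7, 218.7, 206.1]
tool_rot: [-3.141, 0.001, 1.33]
force: [-0.2, 1.0, -0.1]
width: 51.3
gripper_force: 0.0
```

```bash
python3 - <<'E'
from h import *
s=ctrl.read_state();print(s['clock'],s['eef_pos'],s['tool_rot'])
w=shot('wrist','w2')
for n,p in dict(knob=(447,265,78),post=(536,264,100)).items(): print(n,proj(w,p))
E
```

```text
4.2 [439.65859941 218.70382052 206.06910786] [-3.14084229e+00  1.47836646e-03  1.33010195e+00]
knob (np.float64(274.7468907699944), np.float64(144.30314131255864))
post (np.float64(391.07191070963347), np.float64(119.02300609616006))
```

View pics/w2.png

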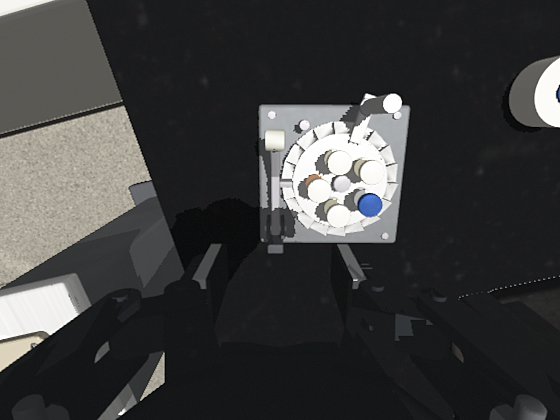

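```bash
python3 - <<'E'
from h import *
a=load('s0');b=load('d0');w1=load('w1');w2=load('w2')
K=[(a,239.5,170),(b,262.5,175),(w1,300,47),(w2,275,140)]
P=[(a,274.5,148),(b,297.5,162),(w1,415,3),(w2,393,103)]
for n,L in(('knob',K),('post',P)):
  print(n,tri(*L),'wrist',tri(*L[2:]),'sc',tri(*L[:2]));p=tri(*L)
  print([np.round(np.array(proj(d,p))-(u,v),1) for d,u,v in L])
C=np.array([plane(w2,*p,10)[:2] for p in((260,105),(410,106),(395,242),(261,240))]);print(C.round())
print('axis',plane(w2,341,179,28))
E
```

```text
knob [448.48224964 268.30283652  74.2953651 ] wrist [448.07335005 268.29311048  77.51525517] sc [448.01197637 264.5669899   77.46415728]
[array([-0.5,  0.3]), array([ 0.2, -0.3]), array([0.2, 0.7]), array([ 0.6, -0.4])]
post [539.84450744 274.20132559  97.86324783] wrist [541.48212004 274.48354052  94.60433675] sc [538.63461169 271.51281137 100.13704461]
[array([-0.1,  0. ]), array([ 0.3, -0.1]), array([-1.1, -0.6]), array([0.3, 0.8])]
[[440. 301.]
 [587. 264.]
 [552. 121.]
 [404. 159.]]
axis [502.56880222 211.40099301  28.        ]
```

>>> carry_out(moves=[{"tx": 0.083, "ty": -0.006, "tz": 0.08, "twist": 0, "fingers": 0.5}, {"tx": 0.083, "ty": -0.005, "tz": 0.08, "twist": 0, "fingers": 0.5}, {"tx": 0, "ty": 0, "tz": 0.1, "twist": 0, "fingers": 0.5}, {"tx": 0, "ty": 0, "tz": 0.0, "twist": 0, "fingers": 0.5}, {"tx": 0, "ty": 0, "tz": 0.0, "twist": 0, "fingers": 0.5}])

```text
clock: 4.88
eef_pos: [449.4, 267.9, 129.5]
tool_rot: [3.14, -0.0, 1.33]
force: [0.0, 0.0, 1.4]
width: 42.6
gripper_force: 0.0
```

```bash
python3 - <<'E'
from h import *
s=ctrl.read_state();print(s['clock'],s['eef_pos'],s['tool_rot'])
w=shot('wrist','w3')
print(proj(w,(448.3,268,75)),proj(w,s['eef_pos']))
E
```

```text
4.875 [449.35742098 267.85214931 129.46286131] [ 3.14044915e+00 -4.13326645e-04  1.32982612e+00]
(np.float64(277.84251312245846), np.float64(228.23670875861907)) (np.float64(279.965742436596), np.float64(267.8093815960811))
```

View pics/w3.png

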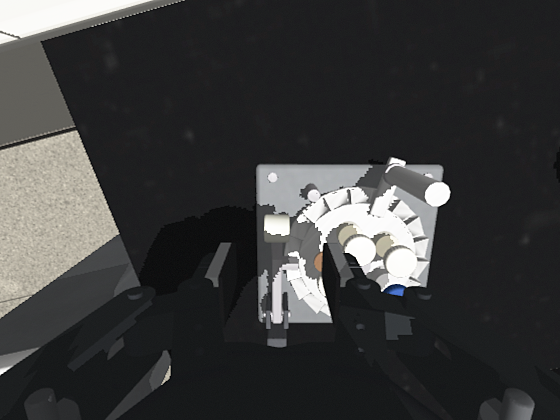

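The knob is at (277,226), within 2 px of the prediction (278,228). I'll descend and grip.

>>> carry_out(moves=[{"tx": 0, "ty": 0, "tz": 0.105, "twist": 0, "fingers": 0.5}, {"tx": 0, "ty": 0, "tz": 0.1, "twist": 0, "fingers": 0.5}, {"tx": 0, "ty": 0, "tz": 0, "twist": 0, "fingers": 0.5}, {"tx": 0, "ty": 0, "tz": 0, "twist": 0, "fingers": 0.05}, {"tx": 0, "ty": 0, "tz": 0, "twist": 0, "fingers": 0.05}, {"tx": 0, "ty": 0, "tz": 0, "twist": 0, "fingers": 0.05}, {"tx": 0, "ty": 0, "tz": 0, "twist": 0, "fingers": 0.05}, {"tx": 0, "ty": 0, "tz": 0, "twist": 0, "fingers": 0.05}])

```text
clock: 5.92
eef_pos: [448.5, 269.7, 67.7]
tool_rot: [3.141, -0.002, 1.332]
force: [-4.4, 3.0, 6.2]
width: 14.7
gripper_force: 59.2
```

```bash
python3 - <<'E'
from h import *
s=ctrl.read_state();print(s['clock'],s['eef_pos'],s['width'],s['gripper_force'],s['force'])
t0=0.13
th=np.append(np.linspace(t0,1.63,13),[])
y=105*np.cos(.31+th);z=105*np.sin(.31+th)
for a,b,t in zip(np.diff(y)/300,-np.diff(z)/300,th[1:]):print(round(t,2),round(a,3),round(b,3))
E
```

```text
5.925 [448.52831761 269.74915729  67.74660463] 14.737422951730695 59.232895374298096 [-4.3650718   2.98389773  6.16270734]
0.26 -0.021 -0.038
0.38 -0.026 -0.035
0.5 -0.03 -0.032
0.63 -0.034 -0.028
0.76 -0.037 -0.024
0.88 -0.039 -0.019
1.0 -0.042 -0.014
1.13 -0.043 -0.008
1.25 -0.044 -0.003
1.38 -0.044 0.002
1.5 -0.043 0.008
1.63 -0.042 0.013
```

>>> carry_out(moves=[{"tx": -0.021, "ty": 0, "tz": -0.038, "twist": 0, "fingers": 0.05}, {"tx": -0.026, "ty": 0, "tz": -0.035, "twist": 0, "fingers": 0.05}, {"tx": -0.03, "ty": 0, "tz": -0.032, "twist": 0, "fingers": 0.05}, {"tx": -0.034, "ty": 0, "tz": -0.028, "twist": 0, "fingers": 0.05}, {"tx": -0.037, "ty": 0, "tz": -0.024, "twist": 0, "fingers": 0.05}, {"tx": -0.039, "ty": 0, "tz": -0.019, "twist": 0, "fingers": 0.05}])

```text
clock: 6.68
eef_pos: [434.7, 213.8, 120.1]
tool_rot: [-3.141, -0.001, 1.331]
force: [-4.0, 3.1, -5.9]
width: 14.3
gripper_force: 58.5
```

>>> carry_out(moves=[{"tx": -0.042, "ty": 0, "tz": -0.014, "twist": 0, "fingers": 0.05}, {"tx": -0.043, "ty": 0, "tz": -0.008, "twist": 0, "fingers": 0.05}, {"tx": -0.044, "ty": 0, "tz": -0.003, "twist": 0, "fingers": 0.05}, {"tx": -0.044, "ty": 0, "tz": 0.002, "twist": 0, "fingers": 0.05}, {"tx": -0.043, "ty": 0, "tz": 0.008, "twist": 0, "fingers": 0.05}, {"tx": -0.042, "ty": 0, "tz": 0.013, "twist": 0, "fingers": 0.05}, {"tx": 0, "ty": 0, "tz": 0, "twist": 0, "fingers": 0.05}, {"tx": 0, "ty": 0, "tz": 0, "twist": 0, "fingers": 0.05}])

```text
clock: 7.68
eef_pos: [415.9, 138.3, 120.8]
tool_rot: [-3.14, 0.001, 1.331]
force: [-4.4, 3.0, 2.7]
width: 14.8
gripper_force: 59.2
```

```bash
python3 - <<'E'
from h import *
s=ctrl.read_state();print(s['clock'],s['eef_pos'],s['width'],s['force'])
w=shot('scene','s1');b=shot('side','d1');
c=np.hstack([cv2.resize(d['color'][y:y+130,x:x+130],(400,400),interpolation=2) for d,x,y in((w,200,120),(b,215,130))])
cv2.imwrite('pics/c1.png',c)
E
```

```text
7.675 [415.92329397 138.25411461 120.75198875] 14.751364029422314 [-4.41262689  3.00531479  2.69841579]
```

View pics/c1.png

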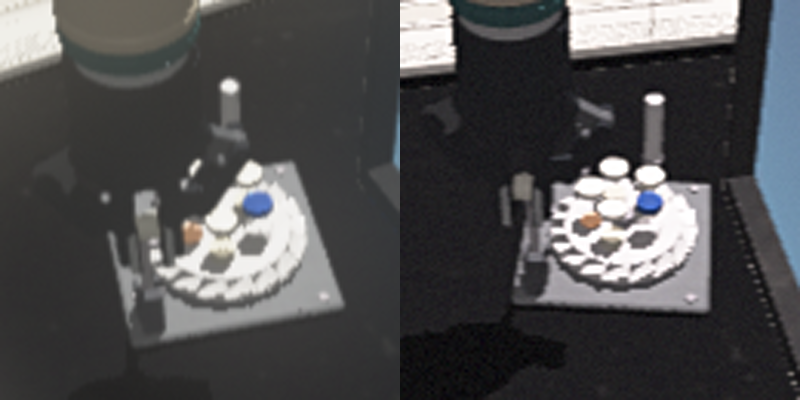

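The knob is still between the fingers and the lever stands past upright at the back. I'll release and go up.

>>> carry_out(moves=[{"tx": 0, "ty": 0, "tz": 0, "twist": 0, "fingers": 0.5}, {"tx": 0, "ty": 0, "tz": 0, "twist": 0, "fingers": 0.5}, {"tx": 0, "ty": 0, "tz": 0, "twist": 0, "fingers": 0.5}, {"tx": 0, "ty": 0, "tz": -0.1, "twist": 0, "fingers": 0.5}, {"tx": 0, "ty": 0, "tz": -0.15, "twist": 0, "fingers": 0.5}, {"tx": 0, "ty": 0, "tz": -0.1, "twist": 0, "fingers": 0.5}, {"tx": 0, "ty": 0, "tz": 0, "twist": 0, "fingers": 0.5}])

```text
clock: 8.65
eef_pos: [418.8, 139.0, 227.2]
tool_rot: [3.137, -0.002, 1.33]
force: [0.3, 1.3, -0.8]
width: 43.1
gripper_force: 0.0
```

```bash
python3 - <<'E'
from h import *
s=ctrl.read_state();print(s['clock'],s['eef_pos'],s['qpos'])
a=shot('scene','s2');b=shot('side','d2');w=shot('wrist','w4')
print('post exp',proj(w,(540,273.5,99)),'knob exp',proj(w,(416.5,136,128)))
c=np.hstack([cv2.resize(d['color'][y:y+130,x:x+130],(300,300),interpolation=2) for d,x,y in((a,200,120),(b,215,130))])
c=np.vstack([c,cv2.resize(w['color'],(400,300),interpolation=3)[:, :].copy() if 0 else np.pad(cv2.resize(w['color'],(400,300)),((0,0),(0,200),(0,0)))])
cv2.imwrite('pics/c2.png',c)
E
```

```text
8.65 [418.76046978 138.96536892 227.18537638] [-0.04880299  0.38240441 -0.44906959  2.08498732  0.250298    0.71953841
 -0.89879677]
post exp (np.float64(399.9810782018091), np.float64(-15.272766631342563)) knob exp (np.float64(279.32433535681605), np.float64(211.93134149062158))
```

View pics/c2.png

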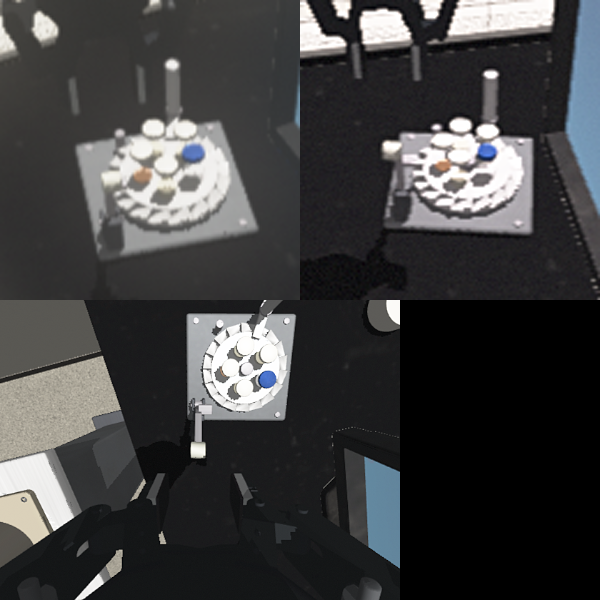

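The pawl rests back with its knob at wrist pixel (277,210), as predicted, and the post top is unchanged at scene pixel (274,148). Next I'll go above the post.

>>> carry_out(moves=[{"tx": 0.133, "ty": 0.071, "tz": 0, "twist": 0, "fingers": 0.55}, {"tx": 0.133, "ty": 0.071, "tz": 0, "twist": 0, "fingers": 0.55}, {"tx": 0.133, "ty": 0.071, "tz": 0.07, "twist": 0, "fingers": 0.55}, {"tx": 0.133, "ty": 0.072, "tz": 0.1, "twist": 0, "fingers": 0.55}, {"tx": 0, "ty": 0, "tz": 0, "twist": 0, "fingers": 0.55}, {"tx": 0, "ty": 0, "tz": 0, "twist": 0, "fingers": 0.55}])

```text
clock: 9.55
eef_pos: [536.9, 272.6, 172.9]
tool_rot: [-3.139, 0.003, 1.332]
force: [0.2, -0.7, -0.4]
width: 46.8
gripper_force: 0.0
```

```bash
python3 - <<'E'
from h import *
s=ctrl.read_state();print(s['clock'],s['eef_pos'])
w=shot('wrist','w5')
print('post exp',proj(w,(540,273.5,99)),proj(w,(540,273.5,85)))
E
```

```text
9.55 [536.86215104 272.64695439 172.86868298]
post exp (np.float64(283.7968748924337), np.float64(216.09187451667)) (np.float64(283.53390820516836), np.float64(210.29432830978277))
```

View pics/w5.png

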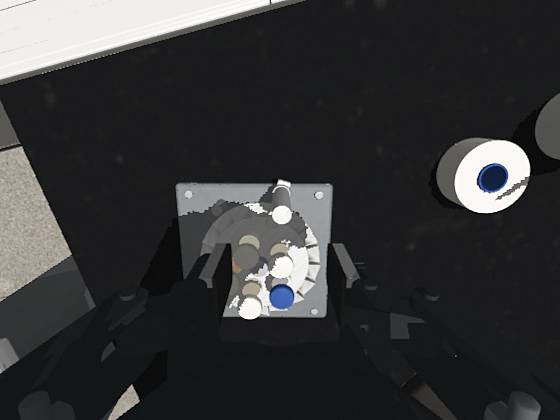

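The post top is at (282,215), within 2 px of the prediction. I'll descend and grip.

>>> carry_out(moves=[{"tx": 0.006, "ty": 0.006, "tz": 0.147, "twist": 0, "fingers": 0.55}, {"tx": 0, "ty": 0, "tz": 0.147, "twist": 0, "fingers": 0.55}, {"tx": 0, "ty": 0, "tz": 0, "twist": 0, "fingers": 0.55}, {"tx": 0, "ty": 0, "tz": 0, "twist": 0, "fingers": 0.05}, {"tx": 0, "ty": 0, "tz": 0, "twist": 0, "fingers": 0.05}, {"tx": 0, "ty": 0, "tz": 0, "twist": 0, "fingers": 0.05}, {"tx": 0, "ty": 0, "tz": 0, "twist": 0, "fingers": 0.05}, {"tx": 0, "ty": 0, "tz": 0, "twist": 0, "fingers": 0.05}])

```text
clock: 10.6
eef_pos: [541.4, 275.4, 88.6]
tool_rot: [3.139, -0.002, 1.331]
force: [-1.1, -0.6, 6.0]
width: 11.6
gripper_force: 58.5
```

```bash
python3 - <<'E'
from h import *
s=ctrl.read_state();print(s['clock'],s['eef_pos'],s['width'],s['force'],s['tool_rot'])
y=s['tool_rot'][2]
a=np.arctan2(s['eef_pos'][1]-207,s['eef_pos'][0]-501.5);h=np.pi/2+np.radians(25)-.238
print(a,h,np.hypot(s['eef_pos'][1]-207,s['eef_pos'][0]-501.5))
t=np.linspace(a,h-.02,7);p=76*np.c_[np.cos(t),np.sin(t)];d=np.diff(p,axis=0)/300
print(np.c_[d@[np.cos(y),np.sin(y)],d@[np.sin(y),-np.cos(y)]].round(3))
E
```

```text
10.6 [541.41744791 275.43603855  88.61537196] 11.596769661660371 [-1.10186194 -0.61883627  6.02374564] [ 3.13869124e+00 -2.21028090e-03  1.33103049e+00]
1.0427608506128203 1.769128639793479 79.22685163572646
[[ 0.007 -0.029]
 [ 0.003 -0.03 ]
 [-0.    -0.03 ]
 [-0.004 -0.03 ]
 [-0.007 -0.029]
 [-0.01  -0.028]]
```

>>> carry_out(moves=[{"tx": 0.006, "ty": -0.029, "tz": 0, "twist": 0, "fingers": 0.05}, {"tx": 0.003, "ty": -0.03, "tz": 0, "twist": 0, "fingers": 0.05}, {"tx": 0, "ty": -0.03, "tz": 0, "twist": 0, "fingers": 0.05}, {"tx": -0.004, "ty": -0.03, "tz": 0, "twist": 0, "fingers": 0.05}])

```text
clock: 11.1
eef_pos: [508.7, 289.1, 88.6]
tool_rot: [3.136, -0.01, 1.333]
force: [6.0, 3.5, 4.3]
width: 12.0
gripper_force: 59.7
```

>>> carry_out(moves=[{"tx": -0.007, "ty": -0.029, "tz": 0, "twist": 0, "fingers": 0.05}, {"tx": -0.01, "ty": -0.026, "tz": 0, "twist": 0, "fingers": 0.05}, {"tx": 0, "ty": 0, "tz": 0, "twist": 0, "fingers": 0.05}, {"tx": 0, "ty": 0, "tz": 0, "twist": 0, "fingers": 0.05}])

```text
clock: 11.6
eef_pos: [489.4, 290.0, 88.6]
tool_rot: [3.139, -0.011, 1.335]
force: [0.3, 7.4, 5.0]
width: 11.7
gripper_force: 59.8
```

>>> carry_out(moves=[{"tx": -0.006, "ty": -0.01, "tz": 0, "twist": 0, "fingers": 0.05}, {"tx": 0, "ty": 0, "tz": 0, "twist": 0, "fingers": 0.05}, {"tx": 0, "ty": 0, "tz": 0, "twist": 0, "fingers": 0.05}])

```text
clock: 11.98
eef_pos: [488.1, 289.7, 88.6]
tool_rot: [3.136, -0.014, 1.335]
force: [4.5, 8.3, 1.1]
width: 11.5
gripper_force: 59.4
```

```bash
python3 - <<'E'
from h import *
s=ctrl.read_state();print(s['clock'],s['eef_pos'],s['width'],s['force'])
a=shot('scene','s3');b=shot('side','d3');w=shot('wrist','w6')
c=np.hstack([cv2.resize(d['color'][y:y+130,x:x+130],(300,300),interpolation=2) for d,x,y in((a,200,120),(b,215,130))])
c=np.vstack([c,np.pad(cv2.resize(w['color'],(400,300)),((0,0),(0,200),(0,0)))])
cv2.imwrite('pics/c3.png',c)
E
```

```text
11.975 [488.12338119 289.65588477  88.63375305] 11.532309336899983 [4.53194603 8.32480443 1.11753761]
```

View pics/c3.png

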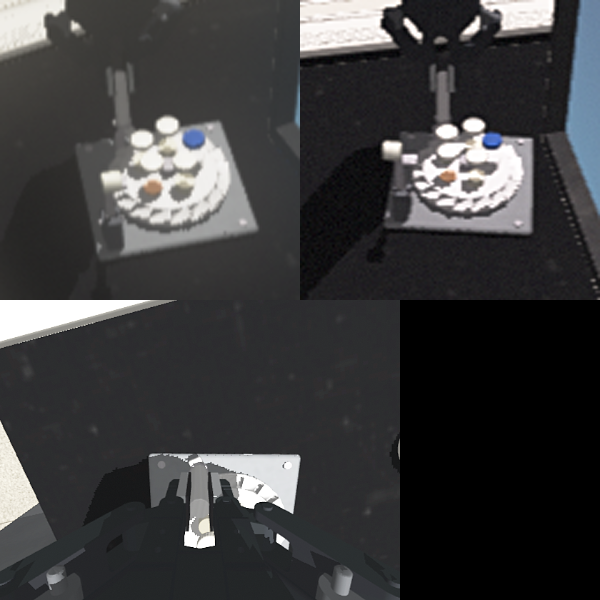

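The carousel has turned back, and only about 1.3 of the 3.5 mm nudge was reached while the opposing force rose, so the arm is on the stop. I'll release and rise.

>>> carry_out(moves=[{"tx": 0, "ty": 0.004, "tz": 0, "twist": 0, "fingers": 0.5}, {"tx": 0, "ty": 0, "tz": 0, "twist": 0, "fingers": 0.5}, {"tx": 0, "ty": 0, "tz": 0, "twist": 0, "fingers": 0.5}, {"tx": 0, "ty": 0, "tz": -0.1, "twist": 0, "fingers": 0.5}, {"tx": 0, "ty": 0, "tz": -0.15, "twist": 0, "fingers": 0.5}, {"tx": 0, "ty": 0, "tz": -0.1, "twist": 0, "fingers": 0.5}, {"tx": 0, "ty": 0, "tz": 0, "twist": 0, "fingers": 0.5}, {"tx": 0, "ty": 0, "tz": 0, "twist": 0, "fingers": 0.5}])

```text
clock: 13.12
eef_pos: [486.0, 281.6, 190.2]
tool_rot: [-3.141, 0.002, 1.331]
force: [0.7, -0.3, 1.3]
width: 43.0
gripper_force: 0.0
```

```bash
python3 - <<'E'
from h import *
s=ctrl.read_state();print(s['clock'],s['eef_pos'],s['force'],s['width'])
a=shot('scene','s4');b=shot('side','d4');w=shot('wrist','w7')
h=np.array([501.5-15,207+74.5,99])
print(proj(a,h),proj(b,h),proj(w,h))
c=np.hstack([cv2.resize(d['color'][y:y+130,x:x+130],(300,300),interpolation=2) for d,x,y in((a,200,120),(b,215,130))])
c=np.vstack([c,np.pad(cv2.resize(w['color'],(400,300)),((0,0),(0,200),(0,0)))])
cv2.imwrite('pics/c4.png',c)
E
```

```text
13.125 [485.95009827 281.58106769 190.21578264] [ 0.74737971 -0.28546761  1.26347827] 42.985355839191385
(np.float64(251.45347256318277), np.float64(153.11033119835025)) (np.float64(276.5392563451491), np.float64(162.12538154483016)) (np.float64(280.69755424202503), np.float64(211.2612483184519))
```

View pics/c4.png

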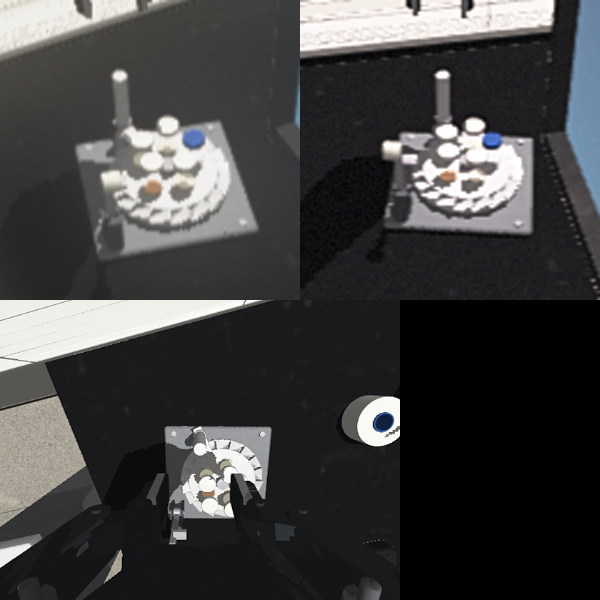

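The post top is at scene pixel (252,153) and side pixel (277,162), both within 1 px of home. The pawl is back and the gripper is clear.

```bash
python3 -c "
from cell import job;print(job.finish_job())"
```

```text
the job is handed in; nothing more can be done
None
```

The job is handed in (no verdict was returned): the pawl is thrown back, the carousel is home at its stop pin to within about 1 px in two camera views, and the arm never went near the bottle, though I did not re-measure the bottle's position at the end.

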